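# Put the washed microtome parts back in their seats

### The job

The washed microtome parts are stacked on the black rubber mat. Take the stack apart from the top down, one part at a time, and set each part down flat, without dropping it, inside the rim of the white-rimmed seat that matches its outline: the bar in the long narrow seat, the disc in the round one, the square clamp in the square one and the base block in the large one. Leave the wash bottle and the jar where they are.

Things in the scene. Friction and masses are not known exactly. Their poses are not given: they have to be found in the camera images.
- bar: Steel clamping bar with two dark screw heads on top, 18 (x) by 112 (y, its length) by 18 mm high, about 0.28 kg. It starts on top of the stack, bridging the disc and the square clamp, its underside 54 mm above the table. Origin: centre of its underside; z up.
- disc: Steel specimen disc, a plain upright cylinder 46 mm in diameter and 22 mm high with concentric rings on top, about 0.28 kg. It starts on one end of the base block, its underside 32 mm above the table, below one end of the bar; its yaw is arbitrary. Origin: centre of its underside; z up.
- square: Aluminium cassette clamp, a block 50 by 50 by 22 mm high with two dark lines on top, about 0.14 kg. It starts on the base block's other end (which end differs), 62 mm from the disc, underside 32 mm above the table, under the bar's other end. Origin: centre of its underside; z up, x and y parallel to its sides, x within 0.1 rad of the base block's x at the start.
- base: Aluminium knife-holder base block, 58 (x) by 118 (y, its length) by 26 mm high, flat-topped, about 0.48 kg. It starts at the bottom of the stack, lying on a fixed black rubber mat 94 by 150 by 6 mm, so its underside is 6 mm above the table; the disc and the square clamp stand on it 31 mm either side of its middle along y. Origin: centre of its underside; z up.
- bar_seat: Fixed white plastic storage seat, long and narrow, for the bar: a flat black floor 3 mm above the table, inside a white rim 5 mm wide whose top is 8 mm above the table. Recess 30 (x) by 124 mm (y), outside 40 by 134 mm; the bar goes in either way round. Origin: centre of its underside, on the table; z up; x across, y along its length (yaw differs from start to start).
- round_seat: Fixed white plastic storage seat, round, for the disc: a flat black floor 3 mm above the table, inside a white rim 5 mm wide whose top is 8 mm above the table. Recess 58 mm in diameter, outside 68 mm. Origin: centre of its underside, on the table; z up.
- square_seat: Fixed white plastic storage seat, square, for the square clamp: a flat black floor 3 mm above the table, inside a white rim 5 mm wide whose top is 8 mm above the table. Recess 62 by 62 mm, outside 72 by 72 mm; the clamp goes in any way round that fits. Origin: centre of its underside, on the table; z up; x and y parallel to its sides (yaw differs from start to start).
- base_seat: Fixed white plastic storage seat, large and rectangular, for the base block: a flat black floor 3 mm above the table, inside a white rim 5 mm wide whose top is 8 mm above the table. Recess 70 (x) by 130 mm (y), outside 80 by 140 mm; the block goes in either way round. Origin: centre of its underside, on the table; z up; x across, y along its length (yaw differs from start to start).
- bottle: Translucent plastic wash bottle with a white cap, 64 mm in diameter, 170 mm high, standing at the robot's near left; a bystander. Origin: centre of its underside.
- jar: Amber glass jar with a black lid, 60 mm in diameter, 90 mm high, standing at the robot's near right; a bystander. Origin: centre of its underside.
Not all that is in view belongs to the job. What is shaped like the base but green or pink is not meant.

How it is judged:
At the end, for the whole second after the job is handed in: Each part lies flat, right way up (tilt under 0.1 rad) on the floor of its own seat: underside under 6 mm above the seat's, centre within 12 mm of the seat's, bar and base block along their seats within 0.3 rad, either way round; all at rest (under 0.02 m/s, 0.2 rad/s) (horizontal distance between base and base_seat below 0.012 m and z of base in the frame of base_seat below 0.006 m and angle between each of base, bar, square, disc's own z axis and vertical below 0.1 rad and linear speed of each of base, bar, square, disc below 0.02 m/s and angular speed of each of base, bar, square, disc below 0.2 rad/s and angle between the y axis of base and the y axis of base_seat, either way round below 0.3 rad and horizontal distance between bar and bar_seat below 0.012 m and z of bar in the frame of bar_seat below 0.006 m and angle between the y axis of bar and the y axis of bar_seat, either way round below 0.3 rad and horizontal distance between square and square_seat below 0.012 m and z of square in the frame of square_seat below 0.006 m and horizontal distance between disc and round_seat below 0.012 m and z of disc in the frame of round_seat below 0.006 m); the robot touches nothing.
It fails at once if the disc or the square clamp is taken (moved over 40 mm) while the bar still lies on the stack (moved under 50 mm) (distance of bar from where it was at the start of the episode below 0.05 m and distance of any of disc, square from where it was at the start of the episode above 0.04 m).
It fails at once if the base block is taken (moved over 40 mm) while another part still lies on it (moved under 50 mm) (distance of base from where it was at the start of the episode above 0.04 m and distance of any of bar, disc, square from where it was at the start of the episode below 0.05 m).
It fails at once if a part is dropped: it falls freely, out of the fingers, faster than 0.7 m/s (a drop of about 25 mm) ((linear speed of base above 0.7 m/s and contact force between the fingers and base below 0.05 N) or (linear speed of bar above 0.7 m/s and contact force between the fingers and bar below 0.05 N) or (linear speed of square above 0.7 m/s and contact force between the fingers and square below 0.05 N) or (linear speed of disc above 0.7 m/s and contact force between the fingers and disc below 0.05 N)).
It fails at once if the wash bottle or the jar is shifted by more than 30 mm (distance of any of bottle, jar from where it was at the start of the episode above 0.03 m).
It also fails if it takes over 120 s, if anything falls off the work surface, if the arm or the gripper's body presses on something with over 40 N, if the wrist force passes 120 N, or if a joint passes its speed limit or range.

### The arm

A 6-joint arm with a two-finger parallel gripper is mounted at the origin on the work surface. World frame = base frame: x ahead of the robot, y to its left, z up, the work surface at z = 0. Lengths are in m, angles in rad, forces in N, time in s.
With the tool pointing down it reaches from about 0.25 to 0.725 m from the base axis. Payload 4 kg.
Tool frame: the origin (TCP) lies midway between the tips of the shut fingers; the grasp point (between the pads) lies 19 mm behind it; z points along the fingers, y is the line along which they close (so a half turn about z gives the same grasp; the last joint's range is limited). The gripper opens to 85 mm and grips with 20 to 120 N. Pads are 22 mm wide; open, the fingers measure 114 mm over their backs; the gripper's body (76 mm by 85 mm) begins 54 mm behind the grasp point. The pads swing forward as they close: fully open they stand 13 mm farther back than shut.
Start: joints at [1.26, 0.241, 0.005, 1.335, 0, 1.571], TCP at [0.153, 0.476, 0.231] pointing down, gripper open.
Joint ranges: [-2.72, 2.72], [-1.05, 1.87], [-1.09, 1.28], [-1.99, 2.15], [-1.42, 1.44], [-3.14, 3.14]. Speed limits (rad/s): [2.79, 2.79, 3.14, 3.14, 3.14, 3.14].

### API

Orientations are given as a unit quaternion [w, x, y, z].
In Python, from station import manip, optics gives the robot as it stands.
- The arm moves only by the tool arm_command, never from a script. Its arguments are lists of equal length, an entry for each row: "travel": the shift along the world's x, y, z in units of 50 mm (1.0 is 50 mm), a list of three; "angular": the turn, a rotation vector about the world's x, y, z in degrees, a list of three. A call has 1 to 8 rows; each row shifts and turns the commanded pose from where the row before left it; what a row does not reach is not made up. A row lasts 1/8 s, in which the tool goes at most 62.5 mm and 10.7 degrees, less where a joint would pass 70% of its speed; a pose out of reach is approached as far as the arm can. A call is refused whole if a number of a shift passes 1 or a number of a turn 10.7, either way. A call with a gripper value outside its range is refused whole. "jaw" is the opening, from 0 (shut) to 1 (fully open), set as the call begins (left out, the last holds). The fingers move at their own pace and stop on an object; "grip_force" is the grip in N (left out, the last holds). Time passes only in rows, so rows that do not move let the fingers close. It gives the time, the measured TCP pose, the force, the opening and the grip force at its end, in the units of the state.
- manip.get_state(): the state, without advancing time (a new reading comes with each control period).
- optics.snapshot(name): name is "scene" or "top" or "wrist"; returns a dict with "frame" (420x560x3 uint8, red, green, blue), "range_z" (420x560 float32, m along the optical axis (not along the pixel's ray), 0 where there is no reading), "fx", "fy", "cx", "cy" (pixels), "eye" and "rotation" of the camera in the world; the wrist camera has in their place "tool_from_camera" (4x4, takes a point from camera to tool coordinates, whose origin is the TCP and whose axes are the flange's). Camera axes: x right, y up, looking along -z (the intrinsics and any distortion apply to the point x, -y, -z); pixel columns grow to the right and rows downward; lengths in m; the calibration is good to about 2 mm. A picture is of the moment at which its call begins: read the wrist's pose just before it.
- manip.hand_in(): hands the job in; it is judged then, once.
The state is a dict: "time_s": time; "joints": joint angles; "qd": joint speeds; "joint_efforts": joint torques, N m; "tool_pos": TCP position; "eef_rot": TCP orientation; "force": force on the tool from outside, world axes, zero at the start; "moment": the same for the moment, N m; "finger_gap": finger opening in m; "grasp_force": force on a finger pad.
Only numpy, scipy, OpenCV 4.12 (cv2) and the standard library are available. Lean on these libraries where they do the work, as an engineer would, in place of code of your own. Each camera call takes 0.05 s, during which the arm holds its last target. There are 200 camera calls.

## Working session

There is one attempt and no reset: what is moved stays moved. The work goes in short steps, Python scripts to look and compute and a tool call to move; the robot and the scene stay as the last step left them, time stands still between calls to the robot, and variables do not carry over. Pictures are saved under pics/ and viewed, at most 14 in all, crops included, and the job is handed in when it is done.

Besides the shell and the picture viewer there is one more tool, called as name(argument=value, ...), one argument or row to a line, values as JSON. arm_command: Moves the arm, as the interface text tells. Its arguments: {"type":"object","properties":{"travel":{"type":"array"},"angular":{"type":"array"},"jaw":{"type":"number"},"grip_force":{"type":"number"}},"required":["travel","angular"]}

```bash
mkdir -p pics; ls; python3 - <<'E'
from station import manip, optics
import cv2,numpy as np
print(manip.get_state())
for n in ["top","scene"]:
    s=optics.snapshot(n); cv2.imwrite(f"pics/{n}0.png",s["frame"][:,:,::-1]); np.savez(f"{n}0.npz",**s)
    print(n,{k:v for k,v in s.items() if k not in("frame","range_z")})
E
```

```text
pics
{'time_s': 0.0, 'joints': array([1.25999430e+00, 2.41411316e-01, 3.70516185e-03, 1.33522000e+00,
       2.05502748e-05, 1.57081695e+00]), 'qd': array([-0.00071273, -0.00120725,  0.00061376, -0.0001495 , -0.00076276,
       -0.00030684]), 'joint_efforts': array([ 3.16675025e-03, -3.72316217e+01,  2.52408296e+01,  1.69075892e-02,
        3.98946770e-05, -4.88000850e-06]), 'tool_pos': array([0.15270649, 0.47542749, 0.23040654]), 'eef_rot': array([-1.74963862e-04,  1.54786400e-01,  9.87947385e-01, -1.05049239e-03]), 'force': array([-0.65964509, -0.50929894, -0.26601245]), 'moment': array([-0.01687998, -0.02383087, -0.01241611]), 'grasp_force': 0.0, 'finger_gap': 0.08548566718635567}
top {'fx': 399.45715250723725, 'fy': 399.45715250723725, 'cx': 272.440093353184, 'cy': 208.29396836658003, 'eye': array([ 0.32279363, -0.00546268,  1.21257326]), 'rotation': array([ 0.71313507,  0.05370189, -0.05064381, -0.6971296 ])}
scene {'fx': 532.8948661245748, 'fy': 532.8948661245748, 'cx': 280.6257910677906, 'cy': 211.3006736753273, 'eye': array([1.47873983, 0.47579514, 0.84499811]), 'rotation': array([0.48162608, 0.23609802, 0.38977485, 0.74857839])}
```

View pics/top0.png

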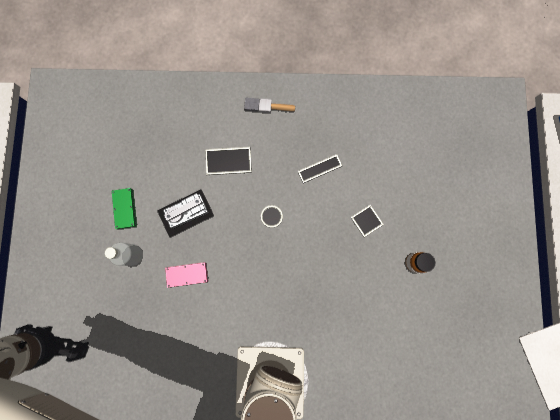

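View pics/scene0.png

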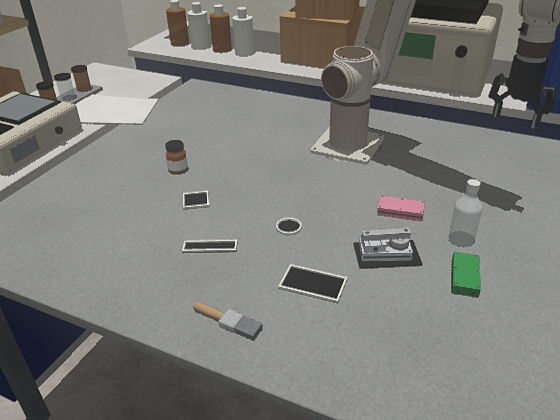

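The top view shows the stack at (186,213), the base seat at (228,160), the bar seat at (320,168), the round seat at (272,216) and the square seat at (367,221). The bottle is at (118,254) and the jar at (420,262). The green and pink blocks are decoys. The scene view agrees, with the bar on top and the disc on the bottle side.

```bash
cat > h.py <<'E'
import numpy as np, cv2
from scipy.spatial.transform import Rotation as R
def rot(q): return R.from_quat(np.roll(np.asarray(q),-1))   # wxyz
def pose(s,st=None):
    "camera rotation matrix and eye in the world"
    if "tool_from_camera" in s:
        T=np.asarray(s["tool_from_camera"]); M=rot(st["eef_rot"]).as_matrix()
        return M@T[:3,:3], M@T[:3,3]+st["tool_pos"]
    return rot(s["rotation"]).as_matrix(), np.asarray(s["eye"])
def dirs(s,uv):
    uv=np.atleast_2d(uv).astype(float)
    return np.c_[(uv[:,0]-s["cx"])/s["fx"],-(uv[:,1]-s["cy"])/s["fy"],-np.ones(len(uv))]
def onplane(s,uv,z,st=None):
    M,e=pose(s,st); d=dirs(s,uv)@M.T
    return e+d*((z-e[2])/d[:,2])[:,None]
def cloud(s,st=None):
    M,e=pose(s,st); h,w=s["range_z"].shape
    uv=np.stack(np.meshgrid(np.arange(w),np.arange(h)),-1).reshape(-1,2)
    P=(dirs(s,uv)*s["range_z"].reshape(-1,1))@M.T+e
    P[s["range_z"].ravel()==0]=np.nan
    return P.reshape(h,w,3)
def rect(P):
    "min-area rect of xy points in mm: centre, long side, short side, yaw of long side (deg from x)"
    c,(a,b),_=r=cv2.minAreaRect((P[:,:2]*1000).astype(np.float32))
    B=cv2.boxPoints(r); e=B[1]-B[0]; f=B[2]-B[1]; l=e if np.hypot(*e)>np.hypot(*f) else f
    return np.round(c,1),round(max(a,b),1),round(min(a,b),1),round(np.degrees(np.arctan2(l[1],l[0]))%180,1)
E
python3 - <<'E'
from h import *
for n in ["top","scene"]:
    s=dict(np.load(n+"0.npz")); f=s["frame"].astype(int); C=cloud(s)
    m=((f.min(2)>190)&(f.max(2)-f.min(2)<30)).astype(np.uint8)
    print(n)
    cs,_=cv2.findContours(m,cv2.RETR_EXTERNAL,cv2.CHAIN_APPROX_NONE)
    for c in cs:
        if cv2.contourArea(c)<120: continue
        c=c[:,0]; P=onplane(s,c,.008)
        if not(.2<P[:,0].mean()<.75 and abs(P[:,1].mean())<.5): continue
        z=C[c[:,1],c[:,0],2]
        print(c.mean(0).round(),rect(P),"z",np.nanmedian(z).round(4))
    # stack heights
    b=(np.abs(C[...,0]-.30)<.12)&(np.abs(C[...,1]-.26)<.10)
    for lo,hi in [(.063,.085),(.046,.062),(.026,.04)]:
        k=b&(C[...,2]>lo)&(C[...,2]<hi); 
        if k.sum()>10: print(lo,k.sum(),rect(C[k]),np.median(C[k][:,2]).round(4), C[k].mean(0).round(3))
    t=(np.abs(C[...,0]-.45)<.2)&(np.abs(C[...,1])<.1); print("table",np.nanmedian(C[t][:,2]))
E
```

```text
top
[271. 216.] (array([479.9,   4.2]), 64.4, 63.9, np.float32(1.3)) z 0.0078
[189. 215.] (array([473.1, 261.3]), 118.3, 26.4, np.float32(118.4)) z 0.0331
[182. 206.] (array([502.3, 277.5]), 121.6, 31.4, np.float32(119.6)) z 0.0556
[320. 168.] (array([ 631.2, -141.6]), 133.0, 39.2, np.float32(114.9)) z 0.0079
[228. 160.] (array([649.6, 143.4]), 138.6, 79.7, np.float32(94.5)) z 0.0076
0.026 364 (array([296.9, 252.1]), 116.4, 57.4, np.float32(99.3)) 0.0274 [0.297 0.25  0.028]
table -0.00011403000997667334
scene
0.026 91 (array([303.5, 256.8]), 114.8, 56.3, np.float32(100.2)) 0.0267 [0.302 0.264 0.027]
table -0.0018822380599915478
```

```bash
python3 - <<'E'
from h import *
for n in ["top","scene"]:
    s=dict(np.load(n+"0.npz")); f=s["frame"].astype(int); C=cloud(s)
    print(n)
    m=((f.min(2)>150)&(f.max(2)-f.min(2)<40)).astype(np.uint8)
    cs,_=cv2.findContours(m,cv2.RETR_EXTERNAL,cv2.CHAIN_APPROX_NONE)
    for c in cs:
        c=c[:,0]; P=onplane(s,c,.008)
        if len(c)>30 and .2<P[:,0].mean()<.75 and abs(P[:,1].mean())<.35: print(c.mean(0).round(),rect(P),"z",np.nanmedian(C[c[:,1],c[:,0],2]).round(4))
    b=(np.abs(C[...,0]-.48)<.1)&(np.abs(C[...,1]-.265)<.10)
    for lo,hi in [(.066,.085),(.048,.060),(.026,.04)]:
        k=b&(C[...,2]>lo)&(C[...,2]<hi); 
        if k.sum()>10: print(lo,k.sum(),rect(C[k]),np.median(C[k][:,2]).round(4), C[k].mean(0).round(3))
    k=b&(C[...,2]>.048)&(C[...,2]<.060); a=np.argwhere(k)
    x,l,st,ce=cv2.connectedComponentsWithStats(k.astype(np.uint8))
    for i in range(1,x):
        if st[i,4]>15: print(st[i,4],ce[i].round(),rect(C[l==i]))
E
```

```text
top
[386. 306.] (array([ 218.7, -338.1]), 65.1, 33.7, np.float32(52.3)) z 0.0
[216. 302.] (array([217. , 164.6]), 63.0, 31.5, np.float32(42.4)) z -0.0002
[234. 307.] (array([203.2, 110.4]), 123.0, 58.6, np.float32(155.4)) z -0.0004
[239. 284.] (array([274.4,  95.5]), 41.7, 16.0, np.float32(61.0)) z -0.0001
[291. 225.] (array([450.5, -54.1]), 27.4, 21.2, np.float32(1.0)) z -0.0004
[217. 222.] (array([456.8, 171.5]), 31.1, 14.8, np.float32(152.6)) z -0.0001
[312. 220.] (array([ 463.8, -120.7]), 44.6, 20.3, np.float32(78.6)) z 0.0004
[297. 215.] (array([482.6, -76. ]), 56.9, 17.3, np.float32(99.5)) z -0.0004
[312. 210.] (array([ 497.8, -118.1]), 35.5, 16.6, np.float32(13.0)) z 0.0006
[272. 214.] (array([482. ,   3.8]), 75.2, 74.0, np.float32(169.8)) z 0.0027
[371. 218.] (array([ 477.9, -289.1]), 102.8, 97.2, np.float32(17.4)) z 0.0008
[299. 205.] (array([512.2, -80.6]), 33.3, 20.7, np.float32(160.5)) z -0.0008
[184. 212.] (array([489.3, 269.7]), 122.9, 62.8, np.float32(118.4)) z 0.0369
[325. 200.] (array([ 522.9, -158. ]), 59.8, 44.9, np.float32(154.3)) z -0.0002
[315. 195.] (array([ 54
[... 2256 characters left out ...]
37.1]), 133.6, 43.1, np.float32(113.6)) z 0.0042
[400. 240.] (array([429.5, 292.7]), 42.7, 18.6, np.float32(120.5)) z 0.0522
[384. 231.] (array([407.8, 244.3]), 129.5, 22.1, np.float32(119.6)) z 0.0695
[288. 225.] (array([481.6,  10. ]), 68.5, 65.3, np.float32(23.4)) z 0.0045
[194. 199.] (array([ 479.9, -275.5]), 96.2, 74.1, np.float32(33.7)) z 0.0047
0.066 290 (array([488.7, 265. ]), 112.0, 24.2, np.float32(118.9)) 0.07 [0.489 0.266 0.07 ]
0.048 350 (array([504.7, 267.2]), 112.2, 52.0, np.float32(102.8)) 0.053 [0.503 0.267 0.053]
0.026 382 (array([491.9, 268.4]), 120.3, 58.9, np.float32(112.8)) 0.031 [0.504 0.277 0.032]
350 [384. 241.] (array([504.7, 267.2]), 112.2, 52.0, np.float32(102.8))
```

arm_command(
  travel=[
    [0,0,0.6],
    [0.9,-0.5,0.4],
    [0.9,-0.5,0],
    [0.9,-0.6,0],
    [0.9,-0.6,0],
    [0.9,-0.6,0],
    [0.9,-0.6,0],
    [0.9,-0.6,0],
  ],
  angular=[
    [0,0,-5.3],
    [0,0,-5.3],
    [0,0,-5.3],
    [0,0,-5.3],
    [0,0,-5.3],
    [0,0,-5.3],
    [0,0,-5.3],
    [0,0,-5.3],
  ],
)

```text
time_s: 1.1
tool_pos: [0.469, 0.2748, 0.2808]
eef_rot: [-0.0, 0.503, 0.864, -0.0]
force: [-0.1, 1.5, 1.1]
finger_gap: 0.0853
grasp_force: 0.0
```

arm_command(
  travel=[
    [0.3,-0.2,0],
    [0,0,0],
    [0,0,0],
  ],
  angular=[
    [0,0,0],
    [0,0,0],
    [0,0,0],
  ],
)

```text
time_s: 1.48
tool_pos: [0.4818, 0.2668, 0.2812]
eef_rot: [-0.0, 0.501, 0.866, -0.0]
force: [-0.0, -0.1, -0.2]
finger_gap: 0.085
grasp_force: 0.0
```

```bash
cat >> h.py <<'E'
def shot(name,cam="wrist"):
    from station import manip,optics
    st=manip.get_state(); s=optics.snapshot(cam); cv2.imwrite(f"pics/{name}.png",s["frame"][:,:,::-1]); 
    y=rot(st["eef_rot"]).as_matrix()
    print(name,"t",round(st["time_s"],2),"tcp",st["tool_pos"].round(4),"ytool deg",np.degrees(np.arctan2(y[1,1],y[0,1])).round(1),"z",y[:,2].round(3),"q",st["joints"].round(2))
    import pickle; pickle.dump((s,st),open(name+".pkl","wb"))
    return s,st
E
python3 - <<'E'
from h import *
s,st=shot("w1"); print(s["tool_from_camera"],s["fx"])
C=cloud(s,st)
for lo,hi in [(.066,.085),(.048,.060),(.026,.04),(.0065,.009)]:
    k=(C[...,2]>lo)&(C[...,2]<hi)
    if k.sum()>10: print(lo,k.sum(),rect(C[k]),np.median(C[k][:,2]).round(4), C[k].mean(0).round(3))
E
```

```text
w1 t 1.48 tcp [0.4818 0.2668 0.2812] ytool deg 29.9 z [-0.001  0.    -1.   ] q [0.51 0.33 0.26 1.5  0.   1.55]
[[ 1.38229739e-04  9.58871307e-01  2.83841149e-01  7.22917640e-02]
 [ 9.99999956e-01 -2.07569228e-04  2.14212930e-04  3.51930320e-04]
 [ 2.64319320e-04  2.83841107e-01 -9.58871293e-01 -1.43277376e-01]
 [ 0.00000000e+00  0.00000000e+00  0.00000000e+00  1.00000000e+00]] 350.11244799383576
0.066 1860 (array([450.5, 311.6]), 231.9, 30.7, np.float32(126.9)) 0.0727 [0.485 0.266 0.073]
0.048 2086 (array([448.3, 313.8]), 239.2, 59.4, np.float32(127.1)) 0.0547 [0.485 0.268 0.055]
0.026 11451 (array([408.7, 342. ]), 297.8, 288.5, np.float32(2.5)) 0.0271 [0.407 0.343 0.028]
0.0065 3610 (array([493.2, 226.6]), 450.4, 299.2, np.float32(118.6)) 0.0073 [0.507 0.238 0.007]
```

View pics/w1.png

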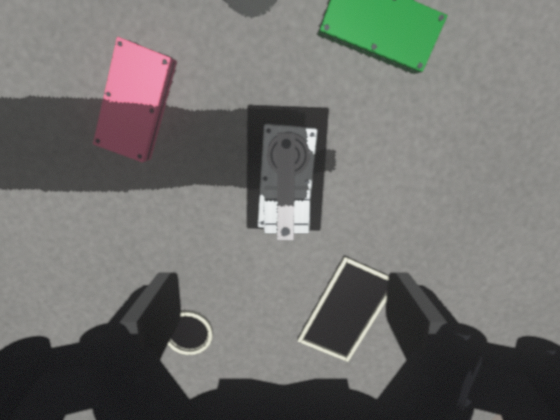

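The wrist view has the stack at about (288,175): the disc is at (288,150), the square at (285,215), and the bar runs down the image over both. The base seat is at (347,308) and the round seat at (190,332).

```bash
cat >> h.py <<'E'
def comps(C,c,r,lo,hi,n=25):
    "connected blobs of cloud points in a height band around xy c (radius r)"
    k=(C[...,2]>lo)&(C[...,2]<hi)&(np.hypot(C[...,0]-c[0],C[...,1]-c[1])<r)
    x,l,st,ce=cv2.connectedComponentsWithStats(k.astype(np.uint8))
    for i in range(1,x):
        if st[i,4]>n: P=C[l==i]; print(lo,st[i,4],ce[i].round(),rect(P),"z",np.median(P[:,2]).round(4))
E
python3 - <<'E'
from h import *
import pickle
s,st=pickle.load(open("w1.pkl","rb")); C=cloud(s,st)
for b in [(.066,.085),(.048,.060),(.028,.04),(.004,.012)]: comps(C,(.485,.265),.10,*b)
print("seats"); comps(C,(.65,.14),.1,.0055,.012); comps(C,(.48,.004),.1,.0055,.012)
f=s["frame"].astype(int)
m=((f.min(2)>185)).astype(np.uint8)
for c in cv2.findContours(m,cv2.RETR_EXTERNAL,cv2.CHAIN_APPROX_NONE)[0]:
    c=c[:,0]
    if len(c)>30: print(c.mean(0).round(),rect(onplane(s,c,.008,st)))
s=dict(np.load("top0.npz")); f=s["frame"][190:250,345:390].astype(np.uint8)
print(f.min(2)[30])
E
```

```text
0.066 1859 [285. 185.] (array([486.7, 263.9]), 111.3, 17.4, np.float32(119.6)) z 0.0727
0.048 457 [301. 154.] (array([485.6, 300.8]), 41.8, 14.9, np.float32(120.5)) z 0.0547
0.048 268 [272. 154.] (array([457.4, 284.5]), 37.1, 10.6, np.float32(119.5)) z 0.0548
0.048 570 [270. 210.] (array([486.8, 230. ]), 49.4, 13.5, np.float32(119.3)) z 0.0546
0.048 669 [301. 210.] (array([516.9, 247.1]), 49.5, 16.5, np.float32(120.4)) z 0.0546
0.028 1620 [284. 162.] (array([486.5, 265.1]), 117.9, 58.0, np.float32(115.2)) z 0.0327
0.004 4299 [284. 154.] (array([482.9, 270.3]), 149.2, 94.0, np.float32(117.9)) z 0.0066
seats
0.0055 1097 [343. 311.] (array([649.7, 145.4]), 140.8, 81.0, np.float32(94.8)) z 0.0083
0.0055 386 [194. 335.] (array([485.8,   7.6]), 67.6, 52.2, np.float32(95.7)) z 0.0082
[195. 336.] (array([486.8,   7.4]), 65.6, 50.0, np.float32(95.1))
[342. 312.] (array([650.6, 145.3]), 138.8, 78.7, np.float32(94.7))
[283. 219.] (array([511.9, 217.3]), 63.1, 54.0, np.float32(25.1))
[311. 138.] (array([490.7, 316.4]), 25.4, 10.4, np.float32(121.4))
[148 149 149 148 147 151 147 116 243 222 101  77  75  75  75  75  75  76
  74  73  72  73  73  72  72  71  73  71  71  70  69  70  70 102 243 247
 160 147 147 146 146 147 150 152 151]
```

arm_command(
  travel=[
    [0.1,-0.06,-0.9],
    [0,0,-0.9],
    [0,0,-0.9],
    [0,0,-0.9],
    [0,0,-0.4],
    [0,0,-0.2],
    [0,0,0],
    [0,0,0],
  ],
  angular=[
    [0,0,0],
    [0,0,0],
    [0,0,0],
    [0,0,0],
    [0,0,0],
    [0,0,0],
    [0,0,0],
    [0,0,0],
  ],
  jaw=0.5,
  grip_force=60,
)

```text
time_s: 2.52
tool_pos: [0.4886, 0.2639, 0.0727]
eef_rot: [0.001, 0.501, 0.865, 0.001]
force: [-0.6, -0.1, 0.0]
finger_gap: 0.0425
grasp_force: 0.0
```

arm_command(
  travel=[
    [-0.04,0,-0.15],
    [0,0,-0.15],
    [0,0,0],
    [0,0,0],
  ],
  angular=[
    [0,0,0],
    [0,0,0],
    [0,0,0],
    [0,0,0],
  ],
)

```text
time_s: 3.02
tool_pos: [0.4859, 0.263, 0.0562]
eef_rot: [-0.0, 0.502, 0.865, -0.0]
force: [0.1, 0.2, 0.3]
finger_gap: 0.0426
grasp_force: 0.0
```

arm_command(
  travel=[
    [0,0,0],
    [0,0,0],
    [0,0,0],
    [0,0,0],
    [0,0,0],
  ],
  angular=[
    [0,0,0],
    [0,0,0],
    [0,0,0],
    [0,0,0],
    [0,0,0],
  ],
  jaw=0,
)

```text
time_s: 3.65
tool_pos: [0.4863, 0.2632, 0.0568]
eef_rot: [0.0, 0.502, 0.865, 0.0]
force: [0.1, -0.5, 4.0]
finger_gap: 0.0165
grasp_force: 59.4
```

arm_command(
  travel=[
    [0,0,0.1],
    [0,0,0.2],
    [0,0,0.3],
    [0,0,0.4],
    [0,0,0],
  ],
  angular=[
    [0,0,0],
    [0,0,0],
    [0,0,0],
    [0,0,0],
    [0,0,0],
  ],
)

```text
time_s: 4.28
tool_pos: [0.4875, 0.2639, 0.1088]
eef_rot: [0.001, 0.502, 0.865, 0.002]
force: [-0.1, 0.1, -1.5]
finger_gap: 0.0163
grasp_force: 58.8
```

arm_command(
  travel=[
    [0,-0.1,0.7],
    [0.3,-0.8,0.7],
    [0.35,-0.9,0.4],
    [0.35,-0.9,0],
    [0.35,-0.9,0],
    [0.3,-0.9,0],
    [0.2,-0.9,0],
    [0.1,-0.7,0],
  ],
  angular=[
    [0,0,0],
    [0,0,-0.7],
    [0,0,-0.7],
    [0,0,-0.7],
    [0,0,-0.7],
    [0,0,-0.7],
    [0,0,-0.7],
    [0,0,-0.5],
  ],
)

```text
time_s: 5.28
tool_pos: [0.5834, -0.0439, 0.1954]
eef_rot: [-0.0, 0.537, 0.843, -0.0]
force: [0.3, 0.7, -2.3]
finger_gap: 0.0164
grasp_force: 59.1
```

arm_command(
  travel=[
    [0,0,0],
    [0,0,0],
  ],
  angular=[
    [0,0,0],
    [0,0,0],
  ],
)

```text
time_s: 5.52
tool_pos: [0.583, -0.0417, 0.1957]
eef_rot: [-0.001, 0.537, 0.844, -0.0]
force: [0.2, 0.1, -3.0]
finger_gap: 0.0163
grasp_force: 59.1
```

```bash
cat >> h.py <<'E'
def rims(s,st,zr=.008,thr=185):
    f=s["frame"].astype(int); m=(f.min(2)>thr).astype(np.uint8); C=cloud(s,st)
    for c in cv2.findContours(m,cv2.RETR_EXTERNAL,cv2.CHAIN_APPROX_NONE)[0]:
        c=c[:,0]
        if len(c)>40: print(c.mean(0).round(),len(c),rect(onplane(s,c,zr,st)),"z",np.nanmedian(C[c[:,1],c[:,0],2]).round(4))
E
python3 - <<'E'
from h import *
s,st=shot("w2"); rims(s,st); C=cloud(s,st); comps(C,(.63,-.14),.11,.0055,.012);comps(C,(.48,.004),.1,.0055,.012);comps(C,(.48,-.29),.1,.0055,.012)
print("bar?"); comps(C,st["tool_pos"][:2],.1,.14,.24)
E
```

```text
w2 t 5.53 tcp [ 0.583  -0.0417  0.1957] ytool deg 25.1 z [-0.001  0.001 -1.   ] q [-0.07  0.43  0.18  1.32  0.    1.06]
[ 87. 324.] 243 (array([ 467.3, -277.8]), 72.3, 56.0, np.float32(34.1)) z 0.0086
[547. 228.] 106 (array([841.6,  35.6]), 37.1, 34.6, np.float32(177.2)) z 0.0206
[214.  66.] 150 (array([482.4,  30.7]), 57.8, 18.5, np.float32(171.7)) z 0.0083
[435.  65.] 573 (array([652. , 128.3]), 105.4, 80.0, np.float32(94.7)) z 0.0084
0.0055 1349 [200.  90.] (array([479.2,   6.6]), 67.0, 66.9, np.float32(21.4)) z 0.0084
0.0055 703 [ 87. 324.] (array([ 467.7, -277.3]), 73.8, 58.4, np.float32(33.9)) z 0.0084
bar?
0.14 13874 [283. 272.] (array([579.7, -35.9]), 99.9, 43.7, np.float32(100.1)) z 0.2118
0.14 56 [204. 318.] (array([556.6, -46.5]), 5.1, 1.7, np.float32(29.7)) z 0.2388
0.14 66 [362. 318.] (array([604.4, -24. ]), 5.6, 1.1, np.float32(23.0)) z 0.2389
```

View pics/w2.png

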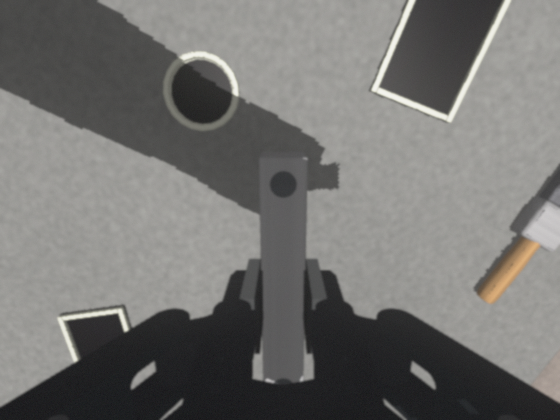

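The wrist view shows the bar held straight, covering (283,270). The round seat is at (200,90) and a corner of the square seat at (95,335). The fingers hide the bar seat, so I'll look from beside it.

arm_command(
  travel=[
    [0.1,-0.8,0],
    [0.1,-0.9,0],
    [0.1,-0.9,0],
    [0.1,-0.9,0],
    [0,0,0],
    [0,0,0],
  ],
  angular=[
    [0,0,0],
    [0,0,0],
    [0,0,0],
    [0,0,0],
    [0,0,0],
    [0,0,0],
  ],
)

```text
time_s: 6.32
tool_pos: [0.6034, -0.2157, 0.196]
eef_rot: [-0.001, 0.536, 0.844, 0.0]
force: [-0.5, 0.1, -1.9]
finger_gap: 0.0163
grasp_force: 59.1
```

```bash
python3 - <<'E'
from h import *
s,st=shot("w3"); rims(s,st); C=cloud(s,st); comps(C,(.63,-.14),.11,.0055,.012);comps(C,(.48,-.28),.1,.0055,.012)
E
```

```text
w3 t 6.33 tcp [ 0.6034 -0.2157  0.196 ] ytool deg 25.2 z [-0.001  0.001 -1.   ] q [-0.34  0.54  0.36  1.39  0.    0.79]
[296. 375.] 44 (array([ 711.1, -406. ]), 20.1, 14.1, np.float32(62.3)) z 0.2118
[130. 192.] 280 (array([ 471.6, -284. ]), 71.9, 71.6, np.float32(33.7)) z 0.0086
[347. 119.] 679 (array([ 632. , -139.8]), 132.9, 40.0, np.float32(115.2)) z 0.0083
0.0055 2133 [346. 121.] (array([ 631.6, -140. ]), 133.4, 40.5, np.float32(115.2)) z 0.0085
0.0055 1568 [129. 192.] (array([ 471.7, -283.8]), 72.8, 72.2, np.float32(33.6)) z 0.0085
```

arm_command(
  travel=[
    [0.3,0.8,0],
    [0.27,0.7,0],
    [0,0,-0.9],
    [0,0,-0.9],
    [0,0,-0.8],
    [0,0,-0.6],
    [0,0,0],
    [0,0,0],
  ],
  angular=[
    [0,0,0],
    [0,0,0],
    [0,0,0],
    [0,0,0],
    [0,0,0],
    [0,0,0],
    [0,0,0],
    [0,0,0],
  ],
)

```text
time_s: 7.38
tool_pos: [0.633, -0.1411, 0.0379]
eef_rot: [0.001, 0.536, 0.844, 0.0]
force: [0.0, -0.1, -1.4]
finger_gap: 0.0162
grasp_force: 59.2
```

arm_command(
  travel=[
    [-0.02,0.02,-0.2],
    [0,0,-0.2],
    [0,0,-0.1],
    [0,0,0],
    [0,0,0],
  ],
  angular=[
    [0,0,0],
    [0,0,0],
    [0,0,0],
    [0,0,0],
    [0,0,0],
  ],
)

```text
time_s: 8.0
tool_pos: [0.6311, -0.1411, 0.0114]
eef_rot: [0.0, 0.537, 0.844, 0.0]
force: [-0.0, 0.2, -2.3]
finger_gap: 0.016
grasp_force: 59.2
```

arm_command(
  travel=[
    [0,0,-0.04],
    [0,0,0],
  ],
  angular=[
    [0,0,0],
    [0,0,0],
  ],
)

```text
time_s: 8.25
tool_pos: [0.6309, -0.141, 0.0093]
eef_rot: [-0.0, 0.537, 0.844, -0.0]
force: [-1.2, -0.3, -1.9]
finger_gap: 0.0165
grasp_force: 59.2
```

arm_command(
  travel=[
    [0,0,-0.03],
    [0,0,0],
  ],
  angular=[
    [0,0,0],
    [0,0,0],
  ],
)

```text
time_s: 8.5
tool_pos: [0.6312, -0.141, 0.0084]
eef_rot: [0.0, 0.537, 0.844, 0.0]
force: [-1.8, 0.4, 0.3]
finger_gap: 0.0164
grasp_force: 61.0
```

arm_command(
  travel=[
    [0,0,-0.03],
    [0,0,0],
  ],
  angular=[
    [0,0,0],
    [0,0,0],
  ],
)

```text
time_s: 8.75
tool_pos: [0.6312, -0.1411, 0.0082]
eef_rot: [0.001, 0.537, 0.844, 0.0]
force: [-2.4, -0.0, 7.7]
finger_gap: 0.0168
grasp_force: 64.1
```

arm_command(
  travel=[
    [0,0,-0.03],
    [0,0,0],
  ],
  angular=[
    [0,0,0],
    [0,0,0],
  ],
)

```text
time_s: 9.0
tool_pos: [0.6313, -0.1411, 0.008]
eef_rot: [0.001, 0.537, 0.844, 0.0]
force: [-5.9, 1.5, 14.3]
finger_gap: 0.0167
grasp_force: 66.8
```

arm_command(
  travel=[
    [0,0,0.03],
    [0,0,0],
    [0,0,0],
    [0,0,0],
  ],
  angular=[
    [0,0,0],
    [0,0,0],
    [0,0,0],
    [0,0,0],
  ],
  jaw=0.5,
)

```text
time_s: 9.5
tool_pos: [0.6306, -0.1409, 0.0058]
eef_rot: [-0.0, 0.537, 0.844, -0.0]
force: [-0.1, -0.1, 0.2]
finger_gap: 0.0428
grasp_force: 0.0
```

arm_command(
  travel=[
    [0,0,0.2],
    [0,0,0.8],
    [0,0,0.9],
    [0,0.4,0.9],
    [0,0.9,0.7],
    [0,0.9,0],
    [0,0,0],
    [0,0,0],
  ],
  angular=[
    [0,0,0],
    [0,0,0],
    [0,0,0],
    [0,0,0],
    [0,0,0],
    [0,0,0],
    [0,0,0],
    [0,0,0],
  ],
)

```text
time_s: 10.5
tool_pos: [0.6308, -0.031, 0.1815]
eef_rot: [0.0, 0.536, 0.844, -0.0]
force: [-0.1, 0.4, 0.6]
finger_gap: 0.0426
grasp_force: 0.0
```

```bash
python3 - <<'E'
from h import *
s,st=shot("w4"); C=cloud(s,st); comps(C,(.63,-.14),.11,.0055,.012);comps(C,(.63,-.14),.1,.014,.04)
s,st=shot("t4","top"); C=cloud(s); comps(C,(.63,-.14),.1,.015,.04);comps(C,(.485,.265),.1,.045,.065);comps(C,(.485,.265),.1,.028,.04)
E
```

```text
w4 t 10.5 tcp [ 0.6308 -0.031   0.1815] ytool deg 25.1 z [-0.    -0.001 -1.   ] q [-0.05  0.53  0.3   1.34 -0.    1.08]
0.0055 1040 [244. 267.] (array([ 631.3, -139.4]), 133.9, 40.3, np.float32(115.1)) z 0.0085
0.0055 60 [237. 237.] (array([611.2, -91.1]), 21.2, 9.7, np.float32(170.3)) z 0.009
0.014 1516 [237. 290.] (array([ 631.4, -140.8]), 112.4, 18.2, np.float32(115.1)) z 0.0216
t4 t 10.55 tcp [ 0.6307 -0.0316  0.1812] ytool deg 25.1 z [-0. -0. -1.] q [-0.05  0.53  0.3   1.34 -0.    1.08]
0.015 83 [331. 163.] (array([ 644.3, -173.4]), 44.4, 17.6, np.float32(114.9)) z 0.0206
0.045 299 [193. 205.] (array([501.4, 236. ]), 51.0, 50.2, np.float32(30.5)) z 0.0535
0.045 198 [174. 214.] (array([471.8, 290.8]), 44.9, 44.4, np.float32(117.7)) z 0.0538
0.028 222 [185. 215.] (array([485.1, 263.1]), 118.5, 58.2, np.float32(115.3)) z 0.0318
```

View pics/w4.png

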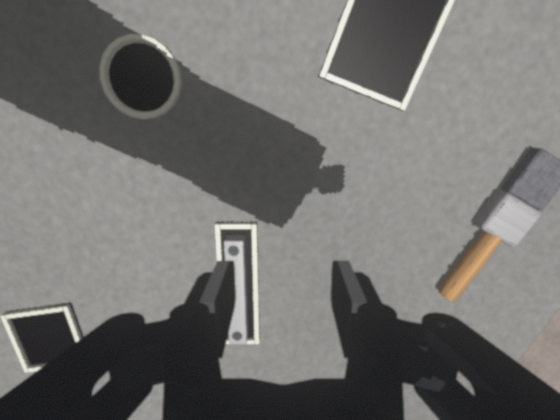

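The bar lies flat in its seat at (235,290): its top is 21 mm up and its centre is within 1 mm. Next is the disc.

arm_command(
  travel=[
    [-0.4,0.8,0],
    [-0.45,0.9,0],
    [-0.45,0.9,0],
    [-0.45,0.9,0],
    [-0.45,0.9,0],
    [-0.45,0.9,0],
    [-0.4,0.9,0],
    [-0.13,0.27,-0.3],
  ],
  angular=[
    [0,0,0],
    [0,0,0],
    [0,0,0],
    [0,0,0],
    [0,0,0],
    [0,0,0],
    [0,0,0],
    [0,0,0],
  ],
  jaw=1,
)

```text
time_s: 11.6
tool_pos: [0.4722, 0.2944, 0.167]
eef_rot: [0.001, 0.536, 0.844, 0.001]
force: [0.7, -1.0, 0.1]
finger_gap: 0.0851
grasp_force: 0.0
```

arm_command(
  travel=[
    [0,0,-0.4],
    [0,0,0],
    [0,0,0],
  ],
  angular=[
    [0,0,0],
    [0,0,0],
    [0,0,0],
  ],
)

```text
time_s: 11.98
tool_pos: [0.4725, 0.2916, 0.1464]
eef_rot: [0.0, 0.537, 0.843, -0.0]
force: [0.7, 0.9, 0.2]
finger_gap: 0.0857
grasp_force: 0.0
```

```bash
python3 - <<'E'
from h import *
s,st=shot("w5"); C=cloud(s,st); comps(C,(.485,.265),.1,.045,.065)
E
```

```text
w5 t 11.97 tcp [0.4725 0.2916 0.1464] ytool deg 25.0 z [-0. -0. -1.] q [ 0.55  0.4   0.    1.17 -0.    1.69]
0.045 3268 [284. 213.] (array([472.9, 293.3]), 45.3, 45.2, np.float32(42.5)) z 0.0547
0.045 4241 [288. 291.] (array([502.4, 238.5]), 51.0, 50.1, np.float32(119.9)) z 0.0546
```

arm_command(
  travel=[
    [0.01,0.03,-0.7],
    [0,0,-0.7],
    [0,0,-0.5],
    [0,0,-0.27],
    [0,0,0],
    [0,0,0],
  ],
  angular=[
    [0,0,0],
    [0,0,0],
    [0,0,0],
    [0,0,0],
    [0,0,0],
    [0,0,0],
  ],
)

```text
time_s: 12.78
tool_pos: [0.4735, 0.2945, 0.0391]
eef_rot: [0.001, 0.537, 0.844, 0.001]
force: [0.2, 0.8, 0.2]
finger_gap: 0.0853
grasp_force: 0.0
```

arm_command(
  travel=[
    [0,0,0],
    [0,0,0],
    [0,0,0],
    [0,0,0],
    [0,0,0],
  ],
  angular=[
    [0,0,0],
    [0,0,0],
    [0,0,0],
    [0,0,0],
    [0,0,0],
  ],
  jaw=0,
)

```text
time_s: 13.4
tool_pos: [0.4729, 0.2944, 0.0389]
eef_rot: [0.0, 0.537, 0.844, 0.001]
force: [-1.9, 0.3, 6.5]
finger_gap: 0.0436
grasp_force: 61.1
```

arm_command(
  travel=[
    [0,0,0.1],
    [0,0,0.2],
    [0,0,0.5],
    [0,0,0.7],
    [0,0,0.7],
    [0,0,0],
    [0,0,0],
  ],
  angular=[
    [0,0,0],
    [0,0,0],
    [0,0,0],
    [0,0,0],
    [0,0,0],
    [0,0,0],
    [0,0,0],
  ],
)

```text
time_s: 14.28
tool_pos: [0.4717, 0.2936, 0.1468]
eef_rot: [-0.0, 0.537, 0.844, -0.001]
force: [-0.0, -0.3, -2.3]
finger_gap: 0.044
grasp_force: 61.9
```

arm_command(
  travel=[
    [0.05,-0.7,0],
    [0.1,-0.9,0],
    [0,-0.9,0],
    [0,-0.9,0],
    [0,-0.9,0],
    [0,-0.9,0],
    [0,-0.53,0],
    [0,0,0],
  ],
  angular=[
    [0,0,0],
    [0,0,0],
    [0,0,0],
    [0,0,0],
    [0,0,0],
    [0,0,0],
    [0,0,0],
    [0,0,0],
  ],
)

```text
time_s: 15.28
tool_pos: [0.4783, 0.0058, 0.1459]
eef_rot: [-0.002, 0.538, 0.843, -0.001]
force: [-0.6, 0.2, -4.1]
finger_gap: 0.0435
grasp_force: 61.8
```

arm_command(
  travel=[
    [0,0,-0.7],
    [0,0,-0.7],
    [0,0,-0.6],
    [0,0,-0.3],
    [0,0,0],
    [0,0,0],
  ],
  angular=[
    [0,0,0],
    [0,0,0],
    [0,0,0],
    [0,0,0],
    [0,0,0],
    [0,0,0],
  ],
)

```text
time_s: 16.02
tool_pos: [0.48, 0.0081, 0.0329]
eef_rot: [-0.0, 0.536, 0.844, 0.0]
force: [-0.1, -0.7, -2.0]
finger_gap: 0.0438
grasp_force: 61.9
```

arm_command(
  travel=[
    [0,0,-0.2],
    [0,0,-0.2],
    [0,0,-0.02],
    [0,0,0],
    [0,0,0],
  ],
  angular=[
    [0,0,0],
    [0,0,0],
    [0,0,0],
    [0,0,0],
    [0,0,0],
  ],
)

```text
time_s: 16.65
tool_pos: [0.4802, 0.0075, 0.0121]
eef_rot: [0.0, 0.537, 0.844, 0.0]
force: [0.0, 0.2, -3.9]
finger_gap: 0.0436
grasp_force: 61.9
```

arm_command(
  travel=[
    [0,0,-0.04],
    [0,0,0],
  ],
  angular=[
    [0,0,0],
    [0,0,0],
  ],
)

```text
time_s: 16.9
tool_pos: [0.4803, 0.0075, 0.01]
eef_rot: [0.0, 0.537, 0.844, 0.0]
force: [1.1, -0.3, -2.9]
finger_gap: 0.0438
grasp_force: 62.0
```

arm_command(
  travel=[
    [0,0,-0.03],
    [0,0,0],
  ],
  angular=[
    [0,0,0],
    [0,0,0],
  ],
)

```text
time_s: 17.15
tool_pos: [0.4803, 0.0075, 0.0099]
eef_rot: [0.001, 0.537, 0.844, 0.0]
force: [-3.5, 0.0, 9.9]
finger_gap: 0.0438
grasp_force: 63.4
```

arm_command(
  travel=[
    [0,0,0],
    [0,0,0],
    [0,0,0],
  ],
  angular=[
    [0,0,0],
    [0,0,0],
    [0,0,0],
  ],
  jaw=0.85,
)

```text
time_s: 17.52
tool_pos: [0.48, 0.0076, 0.0083]
eef_rot: [0.0, 0.537, 0.844, 0.0]
force: [1.1, -0.4, 0.7]
finger_gap: 0.0728
grasp_force: 0.0
```

arm_command(
  travel=[
    [0,0,0.3],
    [0,0,0.9],
    [0,0.6,0.9],
    [0,0.9,0.6],
    [0.1,0.9,0],
    [0.1,0.9,0],
    [0,0.4,0],
    [0,0,0],
  ],
  angular=[
    [0,0,0],
    [0,0,0],
    [0,0,1],
    [0,0,1],
    [0,0,1],
    [0,0,1],
    [0,0,0.5],
    [0,0,0],
  ],
  jaw=1,
)

```text
time_s: 18.52
tool_pos: [0.4897, 0.1934, 0.1436]
eef_rot: [0.0, 0.502, 0.865, -0.0]
force: [-0.8, -0.6, 0.3]
finger_gap: 0.0853
grasp_force: 0.0
```

```bash
python3 - <<'E'
from h import *
s,st=shot("w6"); C=cloud(s,st); comps(C,(.48,.0065),.06,.0055,.012);comps(C,(.48,.0065),.06,.014,.04); comps(C,(.485,.265),.1,.045,.065);comps(C,(.485,.265),.1,.028,.04)
E
```

```text
w6 t 18.52 tcp [0.4897 0.1934 0.1436] ytool deg 29.7 z [ 0. -0. -1.] q [ 0.38  0.35 -0.08  1.14 -0.    1.43]
0.0055 449 [198. 352.] (array([493.8,  21.9]), 63.8, 26.0, np.float32(136.0)) z 0.0083
0.0055 188 [187. 348.] (array([485. ,  23.6]), 39.8, 13.1, np.float32(168.0)) z 0.0094
0.014 1169 [181. 367.] (array([487. ,  16.4]), 45.7, 24.0, np.float32(149.1)) z 0.0254
0.045 5624 [332. 170.] (array([502.4, 238.3]), 50.8, 50.1, np.float32(29.8)) z 0.0547
0.028 9280 [330.  87.] (array([486.7, 265.3]), 117.8, 58.3, np.float32(115.3)) z 0.0327
```

View pics/w6.png

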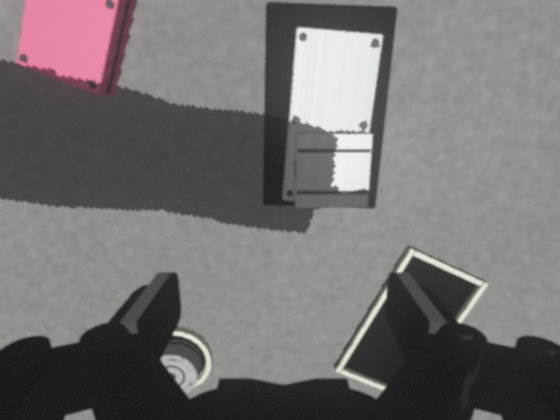

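The disc is in the round seat (175,360) with its top 25 mm up, so it lies flat. The square clamp on the base is at (332,170).

arm_command(
  travel=[
    [0.25,0.9,0],
    [0,0,-0.7],
    [0,0,-0.7],
    [0,0,-0.5],
    [0,0,-0.21],
    [0,0,0],
    [0,0,0],
  ],
  angular=[
    [0,0,0],
    [0,0,0],
    [0,0,0],
    [0,0,0],
    [0,0,0],
    [0,0,0],
    [0,0,0],
  ],
)

```text
time_s: 19.45
tool_pos: [0.5035, 0.2375, 0.0391]
eef_rot: [0.001, 0.503, 0.864, 0.001]
force: [0.4, 0.2, 0.9]
finger_gap: 0.0856
grasp_force: 0.0
```

arm_command(
  travel=[
    [0,0,0],
    [0,0,0],
    [0,0,0],
    [0,0,0],
    [0,0,0],
  ],
  angular=[
    [0,0,0],
    [0,0,0],
    [0,0,0],
    [0,0,0],
    [0,0,0],
  ],
  jaw=0,
)

```text
time_s: 20.08
tool_pos: [0.5032, 0.238, 0.039]
eef_rot: [0.001, 0.503, 0.864, 0.001]
force: [-0.2, -0.4, 5.3]
finger_gap: 0.0484
grasp_force: 63.9
```

arm_command(
  travel=[
    [0,0,0.1],
    [0,0,0.2],
    [0,0,0.5],
    [0,0,0.7],
    [0,0,0.7],
    [0,0,0],
    [0,0,0],
  ],
  angular=[
    [0,0,0],
    [0,0,0],
    [0,0,0],
    [0,0,0],
    [0,0,0],
    [0,0,0],
    [0,0,0],
  ],
)

```text
time_s: 20.95
tool_pos: [0.5019, 0.2373, 0.1472]
eef_rot: [-0.0, 0.503, 0.864, -0.0]
force: [0.5, -0.3, -1.9]
finger_gap: 0.0487
grasp_force: 63.3
```

arm_command(
  travel=[
    [0,-0.8,0],
    [0,-1,0],
    [0,-1,0],
    [0,-1,0],
    [-0.1,-1,0],
    [-0.1,-1,0],
    [-0.1,-1,0],
    [-0.1,-1,0],
  ],
  angular=[
    [0,0,0.5],
    [0,0,0.5],
    [0,0,0.5],
    [0,0,0.5],
    [0,0,0.5],
    [0,0,0.5],
    [0,0,0.5],
    [0,0,0.5],
  ],
)

```text
time_s: 21.95
tool_pos: [0.4808, -0.1537, 0.146]
eef_rot: [-0.002, 0.472, 0.881, -0.0]
force: [0.9, 0.2, -0.2]
finger_gap: 0.0484
grasp_force: 63.2
```

arm_command(
  travel=[
    [-0.1,-1,0],
    [-0.1,-1,0],
    [0,-0.6,-0.4],
    [0,0,-0.7],
    [0,0,-0.7],
    [0,0,-0.4],
    [0,0,0],
    [0,0,0],
  ],
  angular=[
    [0,0,0],
    [0,0,0],
    [0,0,0],
    [0,0,0],
    [0,0,0],
    [0,0,0],
    [0,0,0],
    [0,0,0],
  ],
)

```text
time_s: 22.95
tool_pos: [0.4723, -0.2824, 0.0377]
eef_rot: [-0.0, 0.473, 0.881, 0.0]
force: [-0.0, 0.0, -0.7]
finger_gap: 0.0484
grasp_force: 63.2
```

```bash
python3 - <<'E'
from h import *
from station import manip
st=manip.get_state(); y=rot(st["eef_rot"]).as_matrix()
print(st["tool_pos"],np.degrees(np.arctan2(y[1,1],y[0,1])))
E
```

```text
[ 0.47234735 -0.28238272  0.03773374] 33.59387594014163
```

arm_command(
  travel=[
    [0,-0.02,-0.2],
    [0,0,-0.2],
    [0,0,-0.1],
    [0,0,-0.04],
    [0,0,0],
    [0,0,0],
  ],
  angular=[
    [0,0,0],
    [0,0,0],
    [0,0,0],
    [0,0,0],
    [0,0,0],
    [0,0,0],
  ],
)

```text
time_s: 23.7
tool_pos: [0.4726, -0.2836, 0.0111]
eef_rot: [0.0, 0.473, 0.881, -0.0]
force: [-0.4, 0.7, -1.2]
finger_gap: 0.0487
grasp_force: 63.2
```

arm_command(
  travel=[
    [0,0,-0.03],
    [0,0,0],
  ],
  angular=[
    [0,0,0],
    [0,0,0],
  ],
)

```text
time_s: 23.95
tool_pos: [0.4728, -0.2837, 0.01]
eef_rot: [0.001, 0.473, 0.881, 0.0]
force: [-1.0, -0.8, 3.6]
finger_gap: 0.0483
grasp_force: 63.6
```

arm_command(
  travel=[
    [0,0,0],
    [0,0,0],
    [0,0,0],
  ],
  angular=[
    [0,0,0],
    [0,0,0],
    [0,0,0],
  ],
  jaw=0.9,
)

```text
time_s: 24.32
tool_pos: [0.4724, -0.2834, 0.0092]
eef_rot: [-0.0, 0.473, 0.881, -0.0]
force: [0.1, 0.0, -0.1]
finger_gap: 0.0767
grasp_force: 0.0
```

arm_command(
  travel=[
    [0,0,0.3],
    [0,0,0.9],
    [0,0.6,0.9],
    [0,1,0.6],
    [0,1,0.3],
    [0,0,0],
    [0,0,0],
  ],
  angular=[
    [0,0,0],
    [0,0,0],
    [0,0,0],
    [0,0,0],
    [0,0,0],
    [0,0,0],
    [0,0,0],
  ],
  jaw=1,
)

```text
time_s: 25.2
tool_pos: [0.4726, -0.1537, 0.1599]
eef_rot: [0.001, 0.472, 0.881, -0.0]
force: [0.9, -0.0, -0.9]
finger_gap: 0.0853
grasp_force: 0.0
```

```bash
python3 - <<'E'
from h import *
s,st=shot("w7"); C=cloud(s,st); comps(C,(.472,-.284),.06,.0055,.012);comps(C,(.472,-.284),.06,.014,.05)
comps(C,(.48,.0065),.06,.014,.05);comps(C,(.63,-.14),.1,.014,.05)
E
```

```text
w7 t 25.2 tcp [ 0.4726 -0.1537  0.1599] ytool deg 33.6 z [ 0.001 -0.001 -1.   ] q [-0.31  0.28 -0.14  1.16 -0.    0.67]
0.0055 777 [224. 291.] (array([ 472. , -282.8]), 72.3, 70.5, np.float32(123.7)) z 0.0084
0.0055 193 [209. 284.] (array([ 462.8, -261.5]), 54.0, 19.6, np.float32(11.1)) z 0.0087
0.0055 47 [175. 334.] (array([ 460.7, -326.5]), 12.2, 5.8, np.float32(122.4)) z 0.0084
0.014 2862 [206. 313.] (array([ 472.3, -282.3]), 50.6, 50.2, np.float32(33.4)) z 0.0255
0.014 3545 [414.  30.] (array([482.1,   3.9]), 46.2, 40.4, np.float32(33.1)) z 0.0257
0.014 1725 [444. 258.] (array([ 622.5, -123.4]), 73.3, 19.4, np.float32(114.5)) z 0.0214
```

View pics/w7.png

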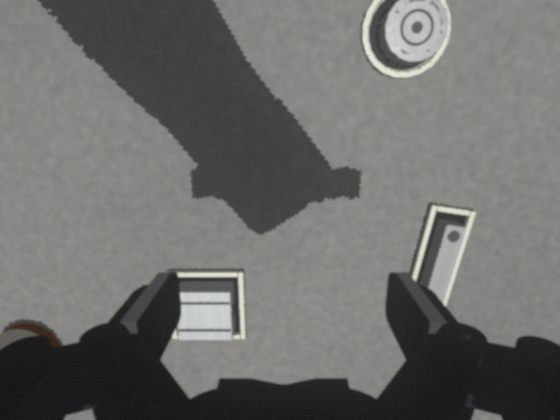

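The view shows the square flat in its seat (206,313), the disc seated at (414,30) and the bar seated at (445,258). The base is next.

arm_command(
  travel=[
    [0,0.7,0],
    [0,1,0],
    [0,1,0],
    [0.1,1,0],
    [0.1,1,0],
    [0.08,1,0],
    [0,1,0],
    [0,1,0],
  ],
  angular=[
    [0,0,-1.1],
    [0,0,-1.1],
    [0,0,-1.1],
    [0,0,-1.1],
    [0,0,-1],
    [0,0,-1],
    [0,0,-1],
    [0,0,-1],
  ],
)

```text
time_s: 26.25
tool_pos: [0.487, 0.2317, 0.1584]
eef_rot: [-0.0, 0.537, 0.843, -0.001]
force: [1.2, -0.0, -0.3]
finger_gap: 0.0855
grasp_force: 0.0
```

arm_command(
  travel=[
    [0,0.7,0],
    [0,0,-0.4],
    [0,0,0],
    [0,0,0],
  ],
  angular=[
    [0,0,0],
    [0,0,0],
    [0,0,0],
    [0,0,0],
  ],
)

```text
time_s: 26.75
tool_pos: [0.4869, 0.2654, 0.1392]
eef_rot: [-0.0, 0.537, 0.844, -0.0]
force: [0.2, 0.3, 1.2]
finger_gap: 0.0852
grasp_force: 0.0
```

```bash
python3 - <<'E'
from h import *
s,st=shot("w8"); C=cloud(s,st); comps(C,(.485,.265),.1,.028,.04)
E
```

```text
w8 t 26.75 tcp [0.4869 0.2654 0.1392] ytool deg 25.1 z [-0.001 -0.001 -1.   ] q [ 0.5   0.4  -0.01  1.16 -0.    1.63]
0.028 11891 [282. 204.] (array([486.6, 265.2]), 117.9, 58.2, np.float32(115.3)) z 0.0327
```

arm_command(
  travel=[
    [0,0,-0.7],
    [0,0,-0.7],
    [0,0,-0.7],
    [0,0,-0.3],
    [0,0,-0.1],
    [0,0,0],
    [0,0,0],
  ],
  angular=[
    [0,0,0],
    [0,0,0],
    [0,0,0],
    [0,0,0],
    [0,0,0],
    [0,0,0],
    [0,0,0],
  ],
  grip_force=90,
)

```text
time_s: 27.68
tool_pos: [0.4875, 0.2671, 0.0157]
eef_rot: [0.001, 0.536, 0.844, 0.001]
force: [-0.1, -0.1, 0.1]
finger_gap: 0.0853
grasp_force: 0.0
```

arm_command(
  travel=[
    [0,0,0],
    [0,0,0],
    [0,0,0],
    [0,0,0],
    [0,0,0],
  ],
  angular=[
    [0,0,0],
    [0,0,0],
    [0,0,0],
    [0,0,0],
    [0,0,0],
  ],
  jaw=0,
)

```text
time_s: 28.3
tool_pos: [0.487, 0.2669, 0.0157]
eef_rot: [0.0, 0.536, 0.844, 0.001]
force: [-1.5, -1.0, 5.9]
finger_gap: 0.0561
grasp_force: 98.0
```

arm_command(
  travel=[
    [0,0,0.1],
    [0,0,0.2],
    [0,0,0.5],
    [0,0,0.7],
    [0,0,0.7],
    [0,0,0],
    [0,0,0],
  ],
  angular=[
    [0,0,0],
    [0,0,0],
    [0,0,0],
    [0,0,0],
    [0,0,0],
    [0,0,0],
    [0,0,0],
  ],
)

```text
time_s: 29.18
tool_pos: [0.4855, 0.266, 0.123]
eef_rot: [-0.001, 0.536, 0.844, -0.001]
force: [0.6, -0.1, -5.3]
finger_gap: 0.0559
grasp_force: 96.8
```

arm_command(
  travel=[
    [0.4,-0.3,0],
    [0.5,-0.4,0],
    [0.6,-0.4,0],
    [0.6,-0.4,0],
    [0.6,-0.4,0],
    [0.4,-0.3,0],
    [0.2,-0.2,0],
    [0,0,0],
  ],
  angular=[
    [0,0,-2.5],
    [0,0,-3],
    [0,0,-3],
    [0,0,-3],
    [0,0,-3],
    [0,0,-3],
    [0,0,-3],
    [0,0,0],
  ],
)

```text
time_s: 30.18
tool_pos: [0.6507, 0.1457, 0.1222]
eef_rot: [-0.001, 0.678, 0.735, -0.001]
force: [-0.2, 0.8, -4.1]
finger_gap: 0.0557
grasp_force: 96.8
```

arm_command(
  travel=[
    [0,0,-0.4],
    [0,0,-0.6],
    [0,0,-0.6],
    [0,0,-0.2],
    [0,0,0],
    [0,0,0],
  ],
  angular=[
    [0,0,0],
    [0,0,0],
    [0,0,0],
    [0,0,0],
    [0,0,0],
    [0,0,0],
  ],
)

```text
time_s: 30.92
tool_pos: [0.6524, 0.1471, 0.036]
eef_rot: [0.001, 0.677, 0.736, 0.001]
force: [0.1, -0.2, -4.1]
finger_gap: 0.0555
grasp_force: 96.7
```

```bash
python3 - <<'E'
from h import *
s,st=shot("w9"); C=cloud(s,st); comps(C,(.65,.145),.1,.0055,.012); comps(C,(.65,.145),.1,.03,.06)
E
```

```text
w9 t 30.93 tcp [0.6524 0.1471 0.036 ] ytool deg 4.7 z [ 0.003  0.001 -1.   ] q [0.22 0.7  0.21 1.08 0.   1.71]
0.0055 3056 [259. 147.] (array([647.6, 178.3]), 80.2, 73.7, np.float32(4.7)) z 0.0086
0.0055 200 [212. 350.] (array([617.,  86.]), 28.0, 3.9, np.float32(94.1)) z 0.0087
0.03 34773 [282. 260.] (array([651.9, 154.3]), 103.0, 83.1, np.float32(94.8)) z 0.0529
```

View pics/w9.png

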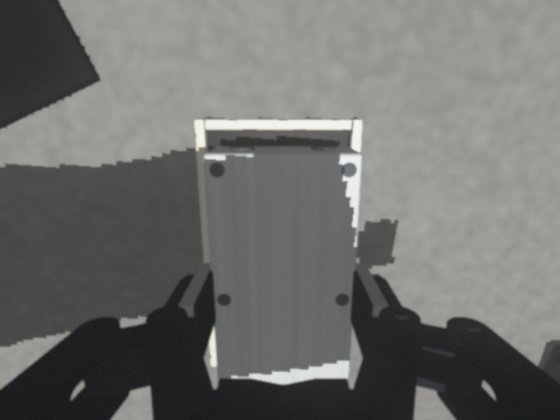

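The base is aligned over its seat, whose far rim is at row 125, but it sits about 2 mm too far in x. I'll correct that and lower it.

arm_command(
  travel=[
    [-0.04,0,-0.15],
    [0,0,-0.15],
    [0,0,-0.1],
    [0,0,-0.06],
    [0,0,0],
    [0,0,0],
  ],
  angular=[
    [0,0,0],
    [0,0,0],
    [0,0,0],
    [0,0,0],
    [0,0,0],
    [0,0,0],
  ],
)

```text
time_s: 31.72
tool_pos: [0.6491, 0.1464, 0.0127]
eef_rot: [-0.0, 0.678, 0.735, -0.0]
force: [-5.8, -2.2, 4.7]
finger_gap: 0.0556
grasp_force: 98.0
```

arm_command(
  travel=[
    [0,0,-0.03],
    [0,0,0],
  ],
  angular=[
    [0,0,0],
    [0,0,0],
  ],
)

```text
time_s: 31.98
tool_pos: [0.6491, 0.1464, 0.0127]
eef_rot: [0.0, 0.678, 0.735, 0.0]
force: [-7.5, -2.9, 10.7]
finger_gap: 0.0556
grasp_force: 98.7
```

On the floor at the expected height. I'll release it and back off.

arm_command(
  travel=[
    [0,0,0.03],
    [0,0,0],
    [0,0,0],
    [0,0,0],
  ],
  angular=[
    [0,0,0],
    [0,0,0],
    [0,0,0],
    [0,0,0],
  ],
  jaw=1,
)

```text
time_s: 32.48
tool_pos: [0.6495, 0.1466, 0.011]
eef_rot: [-0.0, 0.678, 0.735, -0.0]
force: [-0.7, 0.3, 0.4]
finger_gap: 0.0854
grasp_force: 0.0
```

arm_command(
  travel=[
    [0,0,0.3],
    [0,0,0.9],
    [0,0,0.9],
    [-0.5,0,0.9],
    [-0.9,0,0.5],
    [-0.9,0.3,0],
    [0,0,0],
    [0,0,0],
  ],
  angular=[
    [0,0,0],
    [0,0,0],
    [0,0,0],
    [0,0,0],
    [0,0,0],
    [0,0,0],
    [0,0,0],
    [0,0,0],
  ],
)

```text
time_s: 33.48
tool_pos: [0.5352, 0.1618, 0.1875]
eef_rot: [0.001, 0.677, 0.736, 0.001]
force: [0.4, -0.4, -0.0]
finger_gap: 0.0856
grasp_force: 0.0
```

```bash
python3 - <<'E'
from h import *
for n,c in (("w10","wrist"),("t10","top"),("s10","scene")):
    s,st=shot(n,c); C=cloud(s,st)
    for q in [(.65,.145),(.632,-.14),(.4795,.0065),(.472,-.284)]: comps(C,q,.08,.0155,.045,60)
E
```

```text
w10 t 33.48 tcp [0.5352 0.1618 0.1875] ytool deg 4.7 z [ 0.003  0.001 -1.   ] q [ 0.29  0.38  0.08  1.27 -0.    1.78]
0.0155 8315 [404. 216.] (array([649. , 145.8]), 118.8, 58.9, np.float32(94.6)) z 0.0295
0.0155 1571 [217. 335.] (array([481.,   7.]), 45.8, 45.4, np.float32(72.3)) z 0.0256
t10 t 33.52 tcp [0.5356 0.1616 0.1872] ytool deg 4.7 z [ 0.002  0.    -1.   ] q [ 0.29  0.38  0.08  1.27 -0.    1.78]
0.0155 605 [231. 159.] (array([648.7, 135.5]), 102.8, 59.3, np.float32(95.6)) z 0.0283
0.0155 218 [320. 167.] (array([ 630.3, -142.6]), 112.7, 19.0, np.float32(115.0)) z 0.0206
0.0155 182 [271. 215.] (array([479.2,   5.6]), 43.1, 42.0, np.float32(1.1)) z 0.0248
0.0155 288 [368. 220.] (array([ 471.7, -284.4]), 50.7, 50.3, np.float32(123.1)) z 0.0246
s10 t 33.58 tcp [0.5357 0.1615 0.1868] ytool deg 4.7 z [ 0.002  0.    -1.   ] q [ 0.29  0.38  0.08  1.27 -0.    1.78]
0.0155 1139 [313. 277.] (array([651. , 147.6]), 119.7, 64.2, np.float32(94.3)) z 0.027
0.0155 230 [209. 241.] (array([ 632.2, -138.8]), 112.1, 25.5, np.float32(117.4)) z 0.0189
0.0155 189 [288. 221.] (array([482.8,   8.6]), 48.3, 44.5, np.float32(34.7)) z 0.0229
0.0155 215 [195. 195.] (array([ 475.4, -278.3]), 62.5, 49.2, np.float32(32.7)) z 0.0224
```

View pics/s10.png

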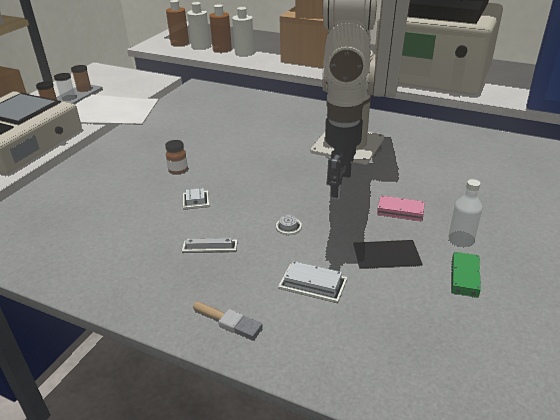

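The scene view shows all four parts flat in their seats: base (313,278), bar (209,244), disc (288,223) and square (195,197). The bottle and jar haven't moved, and the gripper is clear.

```bash
python3 -c "
from station import manip
print(manip.hand_in())"
```

```text
the job is handed in; nothing more can be done
None
```

All four parts lie flat in their own seats, each within about 2 mm of centre by the camera measurements; the bottle and jar look unmoved, and I handed the job in at about 34 s (hand-in gave no verdict).

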